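Lay out the hose adaptors by size beside the vacuum chamber

ROBOT

A 7-joint arm with a two-finger parallel gripper is mounted at the origin on the work surface. World frame = base frame: x ahead of the robot, y to its left, z up, the work surface at z = 0. Lengths are in mm, angles in degrees, forces in N, time in s.
With the tool pointing down it reaches from about 350 to 900 mm from the base axis. Payload 19.9 kg.
Tool frame: the origin (TCP) lies at the very end of the fingers, on their centre line; the grasp point (between the pads) lies 19 mm behind it; y points along the fingers, z is the direction in which the jaws open and shut, and the axes are right-handed (so a half turn about y gives the same grasp; the last joint's range is limited). The gripper opens to 94 mm and grips with 3 to 60 N. Pads are 16 mm wide; open, the fingers measure 119 mm over their backs; the gripper's body (75 mm by 177 mm) begins 78 mm behind the grasp point.
Start: joints at [64.601, 23.915, -0.59, 92.452, 0.269, 63.638, -3.037], TCP at [244.414, -575.205, 205.425] pointing down, gripper open.
Joint ranges: [-161.28, 161.28], [-22.2, 115.67], [-73.04, 71.86], [3.21, 147.25], [-68.34, 248.33], [10.77, 114.83], [-161.83, 161.83]. Speed limits (degrees/s): [108.29, 108.29, 136.94, 136.94, 172.46, 172.46, 172.46].

INTERFACE

Orientations are given as [roll, pitch, yaw] about the fixed x, y, z axes, in that order (R = Rz(yaw) Ry(pitch) Rx(roll)).
In Python, from rig import monitor, eyes, job_done gives the robot as it stands. The module is installed in compiled form; this text tells all that it offers.
- The arm moves only by the shell command python3 -m pendant 'ROWS' [FORCE]. ROWS is JSON, a list of rows, each an object with "travel": the shift along the tool's x, y, z in mm, a list of three; "spin": the turn about the tool's y in rad; "gripper": the gripper's target within -1 to 1 (fully open at 1, half-way at 0, shut at -1). A call has 1 to 12 rows; each row is the pose to reach, as a shift and turn from the pose commanded when the call began, along the tool's axes at that moment; what a row does not reach only later rows make up. A row lasts 1/12 s, in which the tool goes at most 41.7 mm and 7.16 degrees, less where a joint would pass 70% of its speed; a pose out of reach is approached as far as the arm can. A call with a gripper value outside its range is refused whole. The fingers move at their own pace and stop on an object; FORCE is the grip in N (left out, the last holds). Time passes only in rows, so rows that repeat a pose let the fingers close. It gives the time, the measured TCP pose, the force and the opening at its end, in the units of the state.
- monitor.get_state(): the state, without advancing time (a new reading comes with each control period).
- eyes.snapshot(name): name is "side" or "top"; returns a dict with "pixels" (400x640x3 uint8, blue, green, red), "fx", "fy", "cx", "cy" (pixels), "distortion" ([k1, k2, p1, p2, k3] as OpenCV has them; the pictures are not rectified), "cam_to_world" (4x4, takes a point from camera to world coordinates). Camera axes: x right, y up, looking along -z (the intrinsics and any distortion apply to the point x, -y, -z); pixel columns grow to the right and rows downward; lengths in mm; the calibration is good to about 2 mm. A picture is of the moment at which its call begins. There is no depth.
- job_done(): hands the job in, once; it reports no verdict.
The state is a dict: "t": time; "q": joint angles; "joint_velocities": joint speeds; "tau": joint torques, N m; "eef_pos": TCP position; "eef_rot": TCP orientation; "wrist_force": force on the tool from outside, world axes, zero at the start; "wrist_torque": the same for the moment, N m; "grip_width": finger opening in mm.
Only numpy, scipy, OpenCV 4.12 (cv2) and the standard library are available. Lean on these libraries where they do the work, as an engineer would, in place of code of your own. Each camera call takes 0.05 s, during which the arm holds its last target.

TASK

Lay out the four steel hose adaptors for refitting: stand one in the middle of each tray on the rail, flange down, in order of size along the row, with the largest in the tray nearest the vacuum chamber and the smallest in the tray farthest from it. Set each one down gently, never letting it drop, so its sealing face is not marked, and leave the glass viewport where it lies.

Things in the scene. Friction and masses are not known exactly. Their poses are not given: they have to be found in the camera images.
- adaptor_xl_c (a point): largest of four loose stainless-steel hose adaptors, a round flange with a hose nozzle standing up from its middle; flange 75 mm across (3 mm rim, sloping up to the nozzle, which is straight from 7 mm above the underside), nozzle 50 mm across with faint barbs and a dark bore on top, 66 mm tall in all, about 320 g. It stands flange down on the bench mat. This point lies on its axis half-way up (33 mm above the underside); z is its axis, pointing up out of the nozzle
- adaptor_l_c (a point): second largest of four loose stainless-steel hose adaptors, a round flange with a hose nozzle standing up from its middle; flange 55 mm across (3 mm rim, sloping up to the nozzle, which is straight from 6 mm above the underside), nozzle 38 mm across with faint barbs and a dark bore on top, 58 mm tall in all, about 190 g. It stands flange down on the bench mat. This point lies on its axis half-way up (29 mm above the underside); z is its axis, pointing up out of the nozzle
- adaptor_m_c (a point): third largest of four loose stainless-steel hose adaptors, a round flange with a hose nozzle standing up from its middle; flange 40 mm across (3 mm rim, sloping up to the nozzle, which is straight from 6 mm above the underside), nozzle 24 mm across with faint barbs and a dark bore on top, 50 mm tall in all, about 90 g. It stands flange down on the bench mat. This point lies on its axis half-way up (25 mm above the underside); z is its axis, pointing up out of the nozzle
- adaptor_s_c (a point): smallest of four loose stainless-steel hose adaptors, a round flange with a hose nozzle standing up from its middle; flange 30 mm across (3 mm rim, sloping up to the nozzle, which is straight from 6 mm above the underside), nozzle 15 mm across with faint barbs and a dark bore on top, 44 mm tall in all, about 50 g. It stands flange down on the bench mat. This point lies on its axis half-way up (22 mm above the underside); z is its axis, pointing up out of the nozzle
- tray_red_mid (a point): red shallow square plastic tray, fixed on the aluminium rail; 100 x 100 mm outside, 94 x 94 mm inside, rim 7 mm above its inner floor, floor 13 mm above the bench. This point is the centre of the inner floor; y runs along the rail. The four trays stand in one row, in any order of colour, about 118 mm apart (centres); the colour has no meaning
- tray_yellow_mid (a point): yellow shallow square plastic tray, fixed on the aluminium rail; 100 x 100 mm outside, 94 x 94 mm inside, rim 7 mm above its inner floor, floor 13 mm above the bench. This point is the centre of the inner floor; y runs along the rail. The four trays stand in one row, in any order of colour, about 118 mm apart (centres); the colour has no meaning
- tray_green_mid (a point): green shallow square plastic tray, fixed on the aluminium rail; 100 x 100 mm outside, 94 x 94 mm inside, rim 7 mm above its inner floor, floor 13 mm above the bench. This point is the centre of the inner floor; y runs along the rail. The four trays stand in one row, in any order of colour, about 118 mm apart (centres); the colour has no meaning
- tray_blue_mid (a point): blue shallow square plastic tray, fixed on the aluminium rail; 100 x 100 mm outside, 94 x 94 mm inside, rim 7 mm above its inner floor, floor 13 mm above the bench. This point is the centre of the inner floor; y runs along the rail. The four trays stand in one row, in any order of colour, about 118 mm apart (centres); the colour has no meaning
- chamber: vacuum chamber, fixed: upright steel drum 170 mm across with a brass-coloured bolted lid 196 mm across and copper and brass fittings, about 220 mm high with its hoses. It stands just beyond one end of the tray row, left (+y) or right (-y); a grey controller box 92 mm high stands beyond the other end. Origin: centre of its underside
- viewport_c (a point): loose glass viewport, fragile: flat steel ring 92 mm across and 14 mm high with a blue-tinted window, lying on the bench mat among the adaptors; not part of the job. This point is its centre, 7 mm above the bench
Not all that is in view belongs to the job. What is shaped like the part that bears adaptor_s_c but orange is not meant.

How it is judged (in metres and radians):
At the end, for the whole second after the job is handed in: One adaptor upright (0.08 rad) on the floor (4 mm) of each tray, within 15 mm of its middle, at rest and released; sizes fall from the largest, in the tray nearest the chamber on whichever side, to the smallest in the farthest; the viewport within 15 mm of where it lay (((world y of chamber above 0 m and ((horizontal distance between adaptor_xl_c and tray_red_mid below 0.015 m and y of adaptor_l_c in the frame of tray_red_mid below -0.08 m) or (horizontal distance between adaptor_xl_c and tray_yellow_mid below 0.015 m and y of adaptor_l_c in the frame of tray_yellow_mid below -0.08 m) or (horizontal distance between adaptor_xl_c and tray_green_mid below 0.015 m and y of adaptor_l_c in the frame of tray_green_mid below -0.08 m) or (horizontal distance between adaptor_xl_c and tray_blue_mid below 0.015 m and y of adaptor_l_c in the frame of tray_blue_mid below -0.08 m)) and ((horizontal distance between adaptor_l_c and tray_red_mid below 0.015 m and y of adaptor_m_c in the frame of tray_red_mid below -0.08 m) or (horizontal distance between adaptor_l_c and tray_yellow_mid below 0.015 m and y of adaptor_m_c in the frame of tray_yellow_mid below -0.08 m) or (horizontal distance between adaptor_l_c and tray_green_mid below 0.015 m and y of adaptor_m_c in the frame of tray_green_mid below -0.08 m) or (horizontal distance between adaptor_l_c and tray_blue_mid below 0.015 m and y of adaptor_m_c in the frame of tray_blue_mid below -0.08 m)) and ((horizontal distance between adaptor_m_c and tray_red_mid below 0.015 m and y of adaptor_s_c in the frame of tray_red_mid below -0.08 m) or (horizontal distance between adaptor_m_c and tray_yellow_mid below 0.015 m and y of adaptor_s_c in the frame of tray_yellow_mid below -0.08 m) or (horizontal distance between adaptor_m_c and tray_green_mid below 0.015 m and y of adaptor_s_c in the frame of tray_green_mid below -0.08 m) or (horizontal distance between adaptor_m_c and tray_blue_mid below 0.015 m and y of adaptor_s_c in the frame of tray_blue_mid below -0.08 m))) or (world y of chamber below 0 m and ((horizontal distance between adaptor_xl_c and tray_red_mid below 0.015 m and y of adaptor_l_c in the frame of tray_red_mid above 0.08 m) or (horizontal distance between adaptor_xl_c and tray_yellow_mid below 0.015 m and y of adaptor_l_c in the frame of tray_yellow_mid above 0.08 m) or (horizontal distance between adaptor_xl_c and tray_green_mid below 0.015 m and y of adaptor_l_c in the frame of tray_green_mid above 0.08 m) or (horizontal distance between adaptor_xl_c and tray_blue_mid below 0.015 m and y of adaptor_l_c in the frame of tray_blue_mid above 0.08 m)) and ((horizontal distance between adaptor_l_c and tray_red_mid below 0.015 m and y of adaptor_m_c in the frame of tray_red_mid above 0.08 m) or (horizontal distance between adaptor_l_c and tray_yellow_mid below 0.015 m and y of adaptor_m_c in the frame of tray_yellow_mid above 0.08 m) or (horizontal distance between adaptor_l_c and tray_green_mid below 0.015 m and y of adaptor_m_c in the frame of tray_green_mid above 0.08 m) or (horizontal distance between adaptor_l_c and tray_blue_mid below 0.015 m and y of adaptor_m_c in the frame of tray_blue_mid above 0.08 m)) and ((horizontal distance between adaptor_m_c and tray_red_mid below 0.015 m and y of adaptor_s_c in the frame of tray_red_mid above 0.08 m) or (horizontal distance between adaptor_m_c and tray_yellow_mid below 0.015 m and y of adaptor_s_c in the frame of tray_yellow_mid above 0.08 m) or (horizontal distance between adaptor_m_c and tray_green_mid below 0.015 m and y of adaptor_s_c in the frame of tray_green_mid above 0.08 m) or (horizontal distance between adaptor_m_c and tray_blue_mid below 0.015 m and y of adaptor_s_c in the frame of tray_blue_mid above 0.08 m)))) and (horizontal distance between adaptor_s_c and tray_red_mid below 0.015 m or horizontal distance between adaptor_s_c and tray_yellow_mid below 0.015 m or horizontal distance between adaptor_s_c and tray_green_mid below 0.015 m or horizontal distance between adaptor_s_c and tray_blue_mid below 0.015 m) and angle between each of adaptor_xl_c, adaptor_l_c, adaptor_m_c, adaptor_s_c's own z axis and vertical below 0.08 rad and height (world z) of adaptor_xl_c between 0.042 and 0.05 m and linear speed of each of adaptor_xl, adaptor_l, adaptor_m, adaptor_s below 0.02 m/s and height (world z) of adaptor_l_c between 0.038 and 0.046 m and height (world z) of adaptor_m_c between 0.034 and 0.042 m and height (world z) of adaptor_s_c between 0.031 and 0.039 m and distance of viewport_c from where it was at the start of the episode below 0.015 m); the robot touches nothing.
It fails at once if adaptor_xl dropped or slammed into a tray (over 0.6 m/s within 30 mm of its floor) ((horizontal distance between adaptor_xl_c and tray_red_mid below 0.045 m or horizontal distance between adaptor_xl_c and tray_yellow_mid below 0.045 m or horizontal distance between adaptor_xl_c and tray_green_mid below 0.045 m or horizontal distance between adaptor_xl_c and tray_blue_mid below 0.045 m) and height (world z) of adaptor_xl_c below 0.076 m and linear speed of adaptor_xl above 0.6 m/s).
It fails at once if adaptor_l dropped or slammed into a tray (over 0.6 m/s within 30 mm of its floor) ((horizontal distance between adaptor_l_c and tray_red_mid below 0.045 m or horizontal distance between adaptor_l_c and tray_yellow_mid below 0.045 m or horizontal distance between adaptor_l_c and tray_green_mid below 0.045 m or horizontal distance between adaptor_l_c and tray_blue_mid below 0.045 m) and height (world z) of adaptor_l_c below 0.072 m and linear speed of adaptor_l above 0.6 m/s).
It fails at once if adaptor_m dropped or slammed into a tray (over 0.6 m/s within 30 mm of its floor) ((horizontal distance between adaptor_m_c and tray_red_mid below 0.045 m or horizontal distance between adaptor_m_c and tray_yellow_mid below 0.045 m or horizontal distance between adaptor_m_c and tray_green_mid below 0.045 m or horizontal distance between adaptor_m_c and tray_blue_mid below 0.045 m) and height (world z) of adaptor_m_c below 0.068 m and linear speed of adaptor_m above 0.6 m/s).
It fails at once if adaptor_s dropped or slammed into a tray (over 0.6 m/s within 30 mm of its floor) ((horizontal distance between adaptor_s_c and tray_red_mid below 0.045 m or horizontal distance between adaptor_s_c and tray_yellow_mid below 0.045 m or horizontal distance between adaptor_s_c and tray_green_mid below 0.045 m or horizontal distance between adaptor_s_c and tray_blue_mid below 0.045 m) and height (world z) of adaptor_s_c below 0.065 m and linear speed of adaptor_s above 0.6 m/s).
It fails at once if the glass viewport pushed or carried more than 15 mm from where it lay (distance of viewport_c from where it was at the start of the episode above 0.015 m).
It also fails if it takes over 102 s, if anything falls off the work surface, if the arm or the gripper's body presses on something with over 40 N, if the wrist force passes 120 N, or if a joint passes its speed limit or range.

## Working session

There is one attempt and no reset: what is moved stays moved. The work goes in short steps, Python scripts to look and compute and a shell command to move; the robot and the scene stay as the last step left them, time stands still between calls to the robot, and variables do not carry over. Pictures are saved under pics/ and viewed, and the job is handed in when it is done.

```bash
mkdir -p pics; python3 - <<'E'
from rig import monitor, eyes
import cv2,json
s=monitor.get_state();print(s)
for n in ("side","top"):
    d=eyes.snapshot(n);cv2.imwrite(f"pics/{n}0.png",d["pixels"])
    print(n,{k:(v if not hasattr(v,'tolist') else v.tolist()) for k,v in d.items() if k!="pixels"})
E
```

```text
{'t': 0.0, 'q': array([64.60086232, 23.94831221, -0.59244937, 92.48414941,  0.27064352,
       63.63740775, -3.03652608]), 'joint_velocities': array([ 0.0709822 ,  0.05757854, -0.00137582,  0.03907086,  0.0962731 ,
       -0.02054993,  0.01190125]), 'tau': array([ 5.64263664e-04, -8.51240087e+01,  6.39046468e-01, -4.25988615e+01,
       -4.87877266e-02,  1.85247551e-02,  1.31458733e-04]), 'eef_pos': array([ 244.28222844, -574.88872857,  204.83222912]), 'eef_rot': array([-9.00682868e+01, -5.49922622e-03, -1.56975467e+02]), 'wrist_force': array([ 0.15784857, -0.07950653,  0.17638522]), 'wrist_torque': array([ 0.04202718,  0.01075159, -0.01869451]), 'grip_width': 93.89803342214728}
side {'fx': 367.97218357971303, 'fy': 367.97218357971303, 'cx': 315.0524159697433, 'cy': 201.1526842951741, 'distortion': [-0.003293201748959673, 0.0, 0.0, 0.0, 0.0], 'cam_to_world': [[0.956873184179955, 0.19361847467825188, -0.21657699707166797, 260.6591456561996], [-0.2902763958247916, 0.6076080739534628, -0.7392915815113358, -855.4499925340112], [-0.011546576301356441, 0.7702754797667068, 0.6376067454519961, 780.7420165447538], [0.0, 0.0, 0.0, 1.0]]}
top {'fx': 425.99312497564864, 'fy': 425.99312497564864, 'cx': 321.74434867074723, 'cy': 194.99581314286692, 'distortion': [0.01013331453355633, 0.0, 0.0, 0.0, 0.0], 'cam_to_world': [[0.006052830955147265, 0.9983762987891199, -0.056640350048058265, 437.9989854165206], [-0.9999816563637955, 0.006030425947619045, -0.000566479311749679, -13.334048254620404], [-0.00022399408199322128, 0.056642739861596084, 0.998394486086348, 1478.8443200326826], [0.0, 0.0, 0.0, 1.0]]}
```

View pics/side0.png

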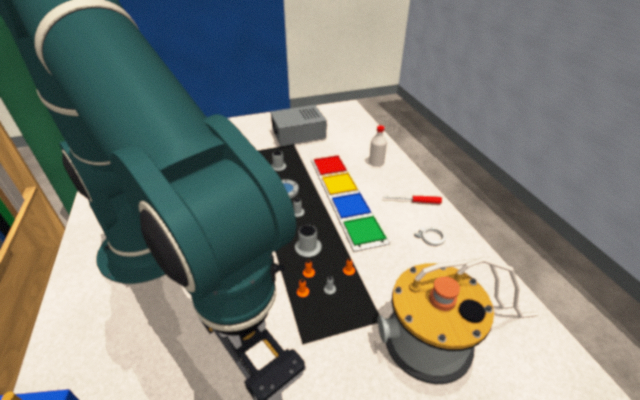

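View pics/top0.png

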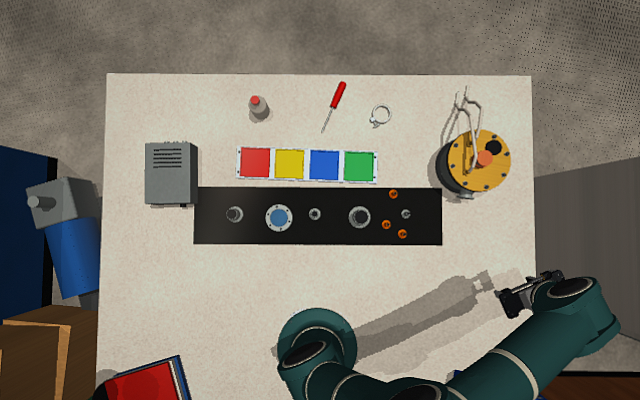

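Top view: the chamber is on the right (-y), at (478,160), and the controller is at the left. The trays run red (255,163), yellow (290,164), blue (324,165), green (359,166), so green is nearest the chamber. The grey adaptor candidates are at (235,214), (315,214), (360,217) and (406,214). Four orange decoys are around (390,220). I'll check them in enlarged crops.

```bash
python3 - <<'E'
import cv2
t=cv2.imread("pics/top0.png");s=cv2.imread("pics/side0.png")
cv2.imwrite("pics/tc.png",cv2.resize(t[135:255,185:445],None,fx=3,fy=3,interpolation=cv2.INTER_CUBIC))
cv2.imwrite("pics/sc.png",cv2.resize(s[130:310,240:400],None,fx=3.3,fy=3.3,interpolation=cv2.INTER_CUBIC))
E
```

```text
(no output)
```

View pics/tc.png

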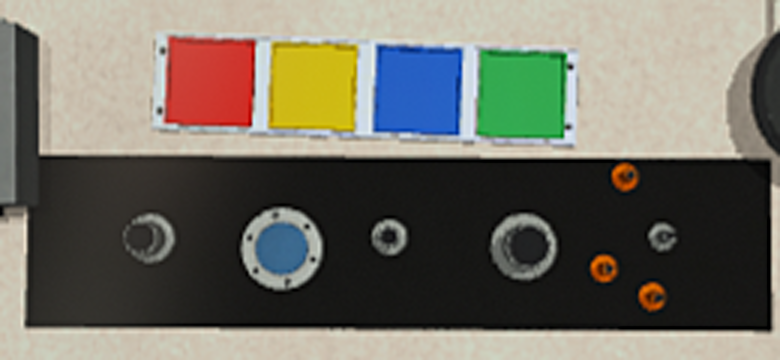

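View pics/sc.png

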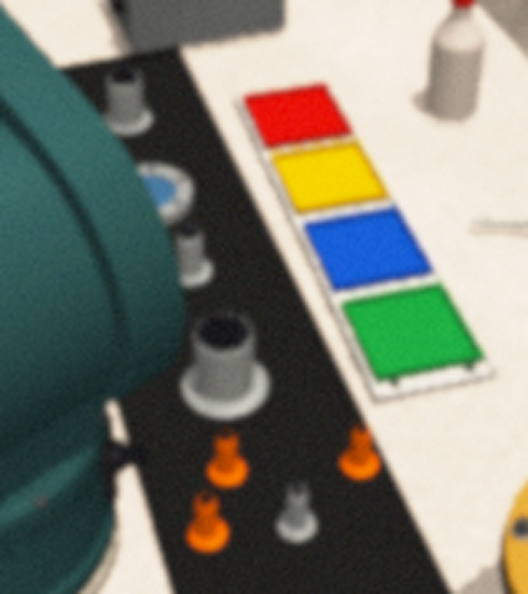

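```bash
cat > h.py <<'E'
import numpy as np, cv2
from rig import eyes, monitor
from scipy.optimize import least_squares
def rays(d,uv):
    K=np.array([[d["fx"],0,d["cx"]],[0,d["fy"],d["cy"]],[0,0,1]])
    p=cv2.undistortPoints(np.float64(uv).reshape(-1,1,2),K,np.array(d["distortion"])).reshape(-1,2)
    M=np.array(d["cam_to_world"])
    return M[:3,3],(np.c_[p[:,0],-p[:,1],-np.ones(len(p))])@M[:3,:3].T
def plane(d,uv,z):
    o,r=rays(d,uv); return o+r*((z-o[2])/r[:,2])[:,None]
def tri(d1,u1,d2,u2):
    o1,r1=rays(d1,[u1]);o2,r2=rays(d2,[u2]);r1=r1[0];r2=r2[0]
    s=np.linalg.lstsq(np.c_[r1,-r2],o2-o1,rcond=None)[0]
    a=o1+s[0]*r1;b=o2+s[1]*r2
    return (a+b)/2,np.linalg.norm(a-b)
def trays(d):
    hsv=cv2.cvtColor(d["pixels"],cv2.COLOR_BGR2HSV);out={}
    for n,(lo,hi) in dict(red=(0,8),yellow=(20,34),green=(50,75),blue=(100,125)).items():
        m=cv2.inRange(hsv,(lo,130,90),(hi,255,255))
        if n=="red": m|=cv2.inRange(hsv,(172,130,90),(180,255,255))
        cs=[c for c in cv2.findContours(m,cv2.RETR_EXTERNAL,cv2.CHAIN_APPROX_NONE)[0] if cv2.contourArea(c)>250]
        out[n]=cs
    return out
E
python3 - <<'E'
from h import *
T=eyes.snapshot("top");S=eyes.snapshot("side")
a=trays(T);b=trays(S);
def quad(c):
    c=cv2.convexHull(c)
    for e in np.arange(1,12,.5):
        q=cv2.approxPolyDP(c,e,True)
        if len(q)<=4: break
    q=q.reshape(-1,2).astype(float)
    if len(q)!=4: return c.reshape(-1,2).mean(0),q
    # diagonal intersection
    A=np.c_[q[2]-q[0],-(q[3]-q[1])];s=np.linalg.solve(A,q[1]-q[0]);return q[0]+s[0]*(q[2]-q[0]),q
win={'T':(235,380,145,185),'S':(310,392,150,252)}
for n in a:
    def pick(cs,w):
        return [c for c in cs if w[0]<c[:,0,0].mean()<w[1] and w[2]<c[:,0,1].mean()<w[3]]
    ca,cb=pick(a[n],win['T']),pick(b[n],win['S'])
    qa,Qa=quad(ca[0]);qb,Qb=quad(cb[0])
    p,e=tri(T,qa,S,qb)
    P=plane(T,ca[0].reshape(-1,2),13); r=cv2.minAreaRect(P[:,:2].astype(np.float32))
    print(n,len(ca),len(cb),qa.round(1),qb.round(1),"tri",p.round(1),round(e,1),"rect@13",np.round(r[0],1),np.round(r[1],1),round(r[2],1))
# adaptors
g=T["pixels"].astype(int)
for n,rr,H,seed,seedS in (("xl",37.5,66,(360.7,217.3),(307.9,230.3)),("l",27.5,58,(232,214),(277.6,153)),("m",20,50,(314.7,214),(297.6,200.3)),("s",15,44,(406.7,213.7),(330,278))):
    hsv=cv2.cvtColor(T["pixels"],cv2.COLOR_BGR2HSV)
    m=((hsv[...,2]>75)&(hsv[...,1]<80)).astype(np.uint8)
    cs=[c for c in cv2.findContours(m,cv2.RETR_EXTERNAL,cv2.CHAIN_APPROX_NONE)[0] if cv2.contourArea(c)>10]
    c=min(cs,key=lambda c:np.hypot(*(c.reshape(-1,2).mean(0)-seed)))
    P=plane(T,c.reshape(-1,2),3)[:,:2]
    f=least_squares(lambda x:np.hypot(P[:,0]-x[0],P[:,1]-x[1])-rr+1,P.mean(0),loss="soft_l1",f_scale=1.5)
    t,e=tri(T,seed,S,seedS)
    print(n,"flange",f.x.round(1),"n",len(P),"rms",np.sqrt((f.fun**2).mean()).round(1),"bore@H",plane(T,[seed],H)[0].round(1),"tri",t.round(1),round(e,1))
E
```

```text
red 1 1 [255.  161.5] [329.5 165. ] tri [634.7 219.4  13.1] 2.3 rect@13 [634.5 220.4] [100.5 100.4] 88.1
yellow 1 1 [289.  163.5] [340.1 182.7] tri [630.7 100.8  16. ] 3.0 rect@13 [629.7 101.5] [100.9  97.1] 0.4
green 1 1 [358.5 166. ] [363.7 229.7] tri [ 621.4 -138.6   14.3] 1.7 rect@13 [ 622.3 -139.5] [98.1 98.9] 87.9
blue 1 1 [324.  164.5] [350.9 204.5] tri [626.2 -19.5  15.6] 0.7 rect@13 [627.  -19.6] [100.9  96.9] 0.2
xl flange [ 400.3 -492.4] n 3313 rms 913.7 bore@H [ 444.9 -142.    66. ] tri [ 446.2 -142.3   66.2] 2.6
l flange [48.   7.1] n 111 rms 32.6 bore@H [453.4 286.   58. ] tri [454.2 285.3  60.6] 1.6
m flange [ 400.3 -492.4] n 3313 rms 929.3 bore@H [455.1  10.7  50. ] tri [456.3  10.4  51.9] 2.5
s flange [ 400.3 -492.4] n 3313 rms 933.7 bore@H [ 458.1 -298.7   44. ] tri [ 458.9 -299.4   41.3] 1.6
```

Trays measured (z 13–16, side about 100 mm, pitch about 119 mm), and the bore tops triangulate to the expected heights. The flange check failed because the mask picked the wrong contour, so I'll crop and redo it.

```bash
python3 - <<'E'
from h import *
T=eyes.snapshot("top")
hsv=cv2.cvtColor(T["pixels"],cv2.COLOR_BGR2HSV)
for n,rr,H,seed,w in (("xl",37.5,66,(360.7,217.3),16),("l",27.5,58,(232,214),15),("m",20,50,(314.7,214),10),("s",15,44,(406.7,213.7),8),("view",46,14,(278.5,217.5),17)):
    x,y=int(seed[0])-w,int(seed[1])-w
    m=((hsv[...,2]>70)&((hsv[...,1]<90)|(n=="view")))[y:y+2*w+1,x:x+2*w+1].astype(np.uint8)
    pts=np.vstack([c.reshape(-1,2) for c in cv2.findContours(m,cv2.RETR_EXTERNAL,cv2.CHAIN_APPROX_NONE)[0] if len(c)>5])
    c=cv2.convexHull(pts.astype(np.float32)).reshape(-1,2)+[x,y]
    P=plane(T,c,3 if n!="view" else 14)[:,:2]
    f=least_squares(lambda q:np.hypot(P[:,0]-q[0],P[:,1]-q[1])-rr+1,P.mean(0),loss="soft_l1",f_scale=1.5)
    print(n,"flange",f.x.round(1),"hullrect",np.ptp(P,axis=0).round(1),"n",len(P),"rms",np.sqrt((f.fun**2).mean()).round(1))
s=monitor.get_state()
from scipy.spatial.transform import Rotation as R
print(R.from_euler('xyz',s['eef_rot'],degrees=True).as_matrix().round(3))
E
```

```text
xl flange [ 447.4 -142.6] hullrect [72.7 72.7] n 18 rms 1.3
l flange [455.1 289.3] hullrect [55.4 55.6] n 16 rms 1.8
m flange [457.4  12.2] hullrect [38.1 38.2] n 14 rms 1.0
s flange [ 459.7 -301.7] hullrect [31.2 27.7] n 11 rms 1.5
view flange [443.  135.8] hullrect [92.7 92.8] n 23 rms 1.7
[[-0.92  -0.     0.391]
 [-0.391  0.001 -0.92 ]
 [ 0.    -1.    -0.001]]
```

Identification in one line: XL is at top (360,217), widest at about 73 mm; L (235,214), about 55; M (315,214), about 38; S (406,214), grey and about 30. The orange parts at (393,194), (386,224) and (402,234) are decoys. The grey ones fit both size and height in the crops above. S is first: approach it high and square the tool to the world axes.

```bash
python3 -m pendant '[{"travel":[-15,0,-8],"spin":0.05,"gripper":0},{"travel":[-48,0,-26],"spin":0.13,"gripper":0},{"travel":[-82,0,-45],"spin":0.2,"gripper":0},{"travel":[-116,0,-64],"spin":0.28,"gripper":0},{"travel":[-150,0,-83],"spin":0.36,"gripper":0},{"travel":[-184,0,-101],"spin":0.402,"gripper":0},{"travel":[-218,0,-120],"spin":0.402,"gripper":0},{"travel":[-252,0,-139],"spin":0.402,"gripper":0},{"travel":[-280,0,-154],"spin":0.402,"gripper":0},{"travel":[-298,0,-164],"spin":0.402,"gripper":0},{"travel":[-305,0,-168],"spin":0.402,"gripper":0},{"travel":[-305,0,-168],"spin":0.402,"gripper":0}]' 15
```

```text
t: 1.25
eef_pos: [460.4, -299.8, 205.4]
eef_rot: [-90.0, 0.0, -179.8]
wrist_force: [0.1, -0.9, 0.2]
grip_width: 47.2
```

```bash
python3 -m pendant '[{"travel":[0,20,1],"spin":0,"gripper":0},{"travel":[0,50,1],"spin":0,"gripper":0},{"travel":[0,85,1],"spin":0,"gripper":0},{"travel":[0,115,1],"spin":0,"gripper":0},{"travel":[0,135,1],"spin":0,"gripper":0},{"travel":[0,140,1],"spin":0,"gripper":0},{"travel":[0,140,1],"spin":0,"gripper":0}]'
python3 - <<'E'
from h import *
d=eyes.snapshot("side");cv2.imwrite("pics/s1.png",cv2.resize(d["pixels"][130:330,250:450],None,fx=3,fy=3,interpolation=cv2.INTER_CUBIC))
E
```

```text
t: 1.83
eef_pos: [457.9, -303.2, 64.4]
eef_rot: [-90.0, -0.1, 179.9]
wrist_force: [-0.4, -0.0, 0.1]
grip_width: 46.8
```

View pics/s1.png

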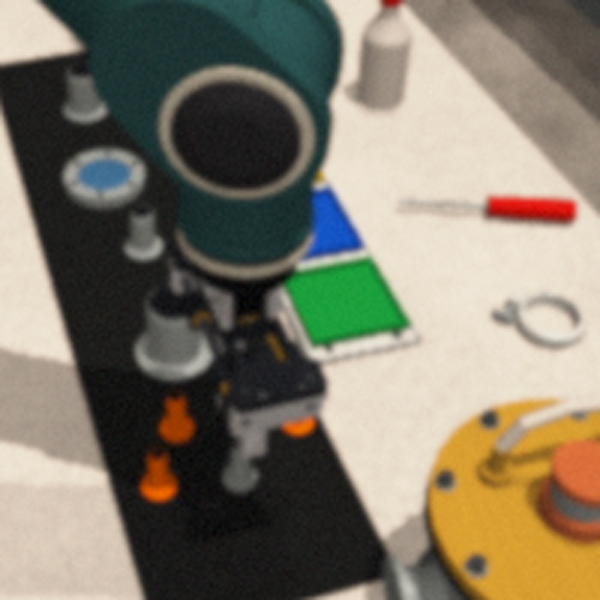

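The side view shows the jaws straddling the grey S adaptor (crop 240,475), with the orange parts clear of them. Go down to TCP z≈12 and close.

```bash
python3 -m pendant '[{"travel":[0,12,0],"spin":0,"gripper":0},{"travel":[0,30,0],"spin":0,"gripper":0},{"travel":[0,45,0],"spin":0,"gripper":0},{"travel":[0,52,0],"spin":0,"gripper":0},{"travel":[0,53,0],"spin":0,"gripper":0},{"travel":[0,53,0],"spin":0,"gripper":0}]' && python3 -m pendant '[{"travel":[0,0,0],"spin":0,"gripper":-0.4},{"travel":[0,0,0],"spin":0,"gripper":-0.6},{"travel":[0,0,0],"spin":0,"gripper":-0.75},{"travel":[0,0,0],"spin":0,"gripper":-1},{"travel":[0,0,0],"spin":0,"gripper":-1},{"travel":[0,0,0],"spin":0,"gripper":-1},{"travel":[0,0,0],"spin":0,"gripper":-1}]' 20
```

```text
t: 2.38
eef_pos: [459.6, -302.6, 12.9]
eef_rot: [-90.0, 0.0, 180.0]
wrist_force: [-0.7, 0.4, 0.4]
grip_width: 47.1
t: 2.97
eef_pos: [459.5, -302.4, 12.6]
eef_rot: [-90.0, 0.0, 180.0]
wrist_force: [-1.2, 0.5, 3.2]
grip_width: 14.5
```

```bash
python3 -m pendant '[{"travel":[0,-8,0],"spin":0,"gripper":-1},{"travel":[0,-30,0],"spin":0,"gripper":-1},{"travel":[0,-60,0],"spin":0,"gripper":-1},{"travel":[0,-90,0],"spin":0,"gripper":-1},{"travel":[-5,-107,-16],"spin":0,"gripper":-1},{"travel":[-15,-110,-46],"spin":0,"gripper":-1},{"travel":[-27,-110,-82],"spin":0,"gripper":-1},{"travel":[-40,-110,-119],"spin":0,"gripper":-1},{"travel":[-52,-110,-156],"spin":0,"gripper":-1},{"travel":[-65,-110,-193],"spin":0,"gripper":-1},{"travel":[-77,-110,-230],"spin":0,"gripper":-1},{"travel":[-90,-110,-267],"spin":0,"gripper":-1}]' && python3 -m pendant '[{"travel":[-12,0,-37],"spin":0,"gripper":-1},{"travel":[-24,0,-74],"spin":0,"gripper":-1},{"travel":[-37,0,-111],"spin":0,"gripper":-1},{"travel":[-49,0,-148],"spin":0,"gripper":-1},{"travel":[-61,0,-183],"spin":0,"gripper":-1},{"travel":[-71,0,-213],"spin":0,"gripper":-1},{"travel":[-79,0,-237],"spin":0,"gripper":-1},{"travel":[-84,0,-252],"spin":0,"gripper":-1},{"travel":[-85,0,-255],"spin":0,"gripper":-1},{"travel":[-85,0,-255],"spin":0,"gripper":-1}]'
python3 - <<'E'
from h import *
for n in("side","top"):
  d=eyes.snapshot(n);cv2.imwrite(f"pics/{n}2.png",d["pixels"])
s=cv2.imread("pics/side2.png")[80:260,220:420]
cv2.imwrite("pics/s2c.png",cv2.resize(s,None,fx=3,fy=3,interpolation=cv2.INTER_CUBIC))
E
```

```text
t: 3.97
eef_pos: [549.6, -33.4, 123.1]
eef_rot: [-90.0, 0.0, 180.0]
wrist_force: [0.4, -0.8, -1.0]
grip_width: 14.3
t: 4.8
eef_pos: [634.2, 220.6, 122.4]
eef_rot: [-90.0, -0.0, -179.9]
wrist_force: [0.7, -0.5, -1.5]
grip_width: 14.7
```

View pics/s2c.png

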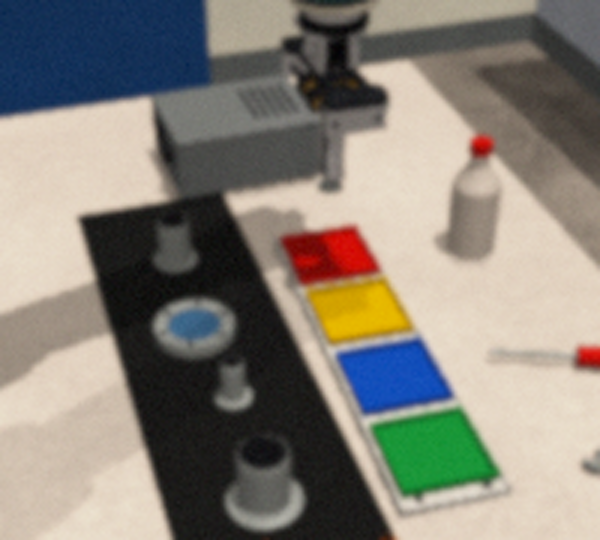

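The side view shows S held upright at crop (331,185) above the red tray, with the tool at the target. Lower it, slowing down near the floor.

```bash
python3 -m pendant '[{"travel":[0,12,0],"spin":0,"gripper":-1},{"travel":[0,36,0],"spin":0,"gripper":-1},{"travel":[0,60,0],"spin":0,"gripper":-1},{"travel":[0,78,0],"spin":0,"gripper":-1},{"travel":[0,88,0],"spin":0,"gripper":-1},{"travel":[0,92,0],"spin":0,"gripper":-1},{"travel":[0,94,0],"spin":0,"gripper":-1},{"travel":[0,95,0],"spin":0,"gripper":-1},{"travel":[0,95,0],"spin":0,"gripper":-1}]' && python3 -m pendant '[{"travel":[0,1,0],"spin":0,"gripper":-1},{"travel":[0,1,0],"spin":0,"gripper":-1},{"travel":[0,1,0],"spin":0,"gripper":-1}]' && python3 -m pendant '[{"travel":[0,1,0],"spin":0,"gripper":-1},{"travel":[0,1,0],"spin":0,"gripper":-1},{"travel":[0,1,0],"spin":0,"gripper":-1}]'
```

```text
t: 5.65
eef_pos: [635.0, 219.7, 28.3]
eef_rot: [-90.0, 0.1, 180.0]
wrist_force: [-0.1, 0.7, -1.0]
grip_width: 14.5
t: 5.9
eef_pos: [634.7, 219.8, 26.9]
eef_rot: [-90.0, 0.0, 180.0]
wrist_force: [-0.1, -0.2, -0.5]
grip_width: 14.6
t: 6.15
eef_pos: [634.7, 219.8, 25.7]
eef_rot: [-90.0, 0.0, 180.0]
wrist_force: [-0.4, -1.0, 3.7]
grip_width: 14.6
```

Contact (about 4 N). Release, go up, and move over M.

```bash
python3 -m pendant '[{"travel":[0,0,0],"spin":0,"gripper":-0.6},{"travel":[0,0,0],"spin":0,"gripper":-0.4},{"travel":[0,0,0],"spin":0,"gripper":-0.2},{"travel":[0,0,0],"spin":0,"gripper":-0.1},{"travel":[0,0,0],"spin":0,"gripper":-0.1},{"travel":[0,-8,0],"spin":0,"gripper":-0.1},{"travel":[0,-30,0],"spin":0,"gripper":-0.1},{"travel":[0,-60,0],"spin":0,"gripper":-0.1},{"travel":[0,-85,0],"spin":0,"gripper":-0.1},{"travel":[0,-97,0],"spin":0,"gripper":-0.1},{"travel":[0,-97,0],"spin":0,"gripper":-0.1}]' && python3 -m pendant '[{"travel":[10,0,12],"spin":0,"gripper":0},{"travel":[34,0,40],"spin":0,"gripper":0},{"travel":[59,0,69],"spin":0,"gripper":0},{"travel":[84,0,98],"spin":0,"gripper":0},{"travel":[109,0,127],"spin":0,"gripper":0},{"travel":[134,0,157],"spin":0,"gripper":0},{"travel":[156,0,183],"spin":0,"gripper":0},{"travel":[171,0,200],"spin":0,"gripper":0},{"travel":[177,0,207],"spin":0,"gripper":0},{"travel":[178,0,208],"spin":0,"gripper":0},{"travel":[178,0,208],"spin":0,"gripper":0}]'
python3 - <<'E'
from h import *
for n in("side","top"):
  d=eyes.snapshot(n);cv2.imwrite(f"pics/{n}3.png",d["pixels"])
s=cv2.imread("pics/side3.png")[130:300,240:400];t=cv2.imread("pics/top3.png")[135:255,185:445]
f=lambda a,k:cv2.resize(a,None,fx=k,fy=k,interpolation=cv2.INTER_CUBIC)
cv2.imwrite("pics/s3c.png",f(s,3));cv2.imwrite("pics/t3c.png",f(t,3))
E
```

```text
t: 7.07
eef_pos: [636.0, 220.2, 126.0]
eef_rot: [-90.1, 0.3, 180.0]
wrist_force: [0.9, 0.2, 0.0]
grip_width: 42.3
t: 7.98
eef_pos: [456.9, 12.1, 122.4]
eef_rot: [-90.0, 0.0, 180.0]
wrist_force: [0.2, 0.2, 0.5]
grip_width: 47.1
```

View pics/s3c.png

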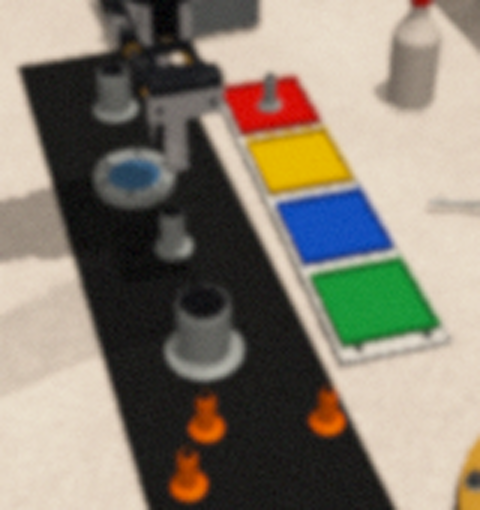

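View pics/t3c.png

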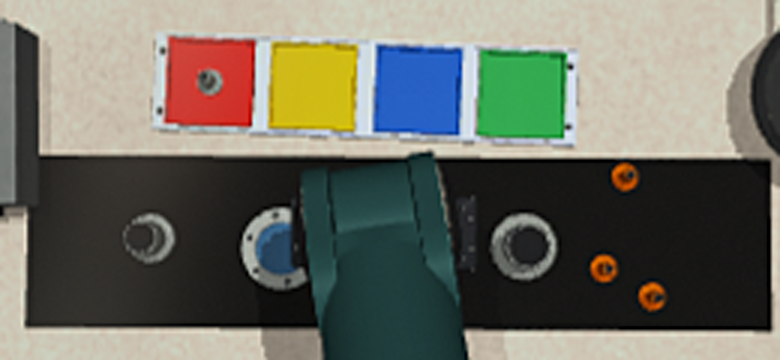

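S stands upright near the middle of red (top crop 208,82), and M and the viewport are untouched. Go down onto M and grip it.

```bash
python3 -m pendant '[{"travel":[0,12,0],"spin":0,"gripper":0},{"travel":[0,36,0],"spin":0,"gripper":0},{"travel":[0,62,0],"spin":0,"gripper":0},{"travel":[0,85,0],"spin":0,"gripper":0},{"travel":[0,100,0],"spin":0,"gripper":0},{"travel":[0,107,0],"spin":0,"gripper":0},{"travel":[0,107,0],"spin":0,"gripper":0},{"travel":[0,107,0],"spin":0,"gripper":0}]' && python3 -m pendant '[{"travel":[0,0,0],"spin":0,"gripper":-0.2},{"travel":[0,0,0],"spin":0,"gripper":-0.4},{"travel":[0,0,0],"spin":0,"gripper":-0.6},{"travel":[0,0,0],"spin":0,"gripper":-1},{"travel":[0,0,0],"spin":0,"gripper":-1},{"travel":[0,0,0],"spin":0,"gripper":-1},{"travel":[0,0,0],"spin":0,"gripper":-1}]' 25
```

```text
t: 8.75
eef_pos: [456.9, 12.3, 15.6]
eef_rot: [-90.0, -0.0, -180.0]
wrist_force: [-0.1, 0.3, 0.2]
grip_width: 47.1
t: 9.33
eef_pos: [456.9, 11.7, 16.0]
eef_rot: [-90.0, 0.1, 180.0]
wrist_force: [-1.5, 0.5, 7.5]
grip_width: 23.4
```

```bash
python3 -m pendant '[{"travel":[0,-8,0],"spin":0,"gripper":-1},{"travel":[0,-30,0],"spin":0,"gripper":-1},{"travel":[0,-60,0],"spin":0,"gripper":-1},{"travel":[-5,-85,-3],"spin":0,"gripper":-1},{"travel":[-25,-98,-13],"spin":0,"gripper":-1},{"travel":[-56,-100,-29],"spin":0,"gripper":-1},{"travel":[-88,-100,-45],"spin":0,"gripper":-1},{"travel":[-120,-100,-62],"spin":0,"gripper":-1},{"travel":[-147,-100,-76],"spin":0,"gripper":-1},{"travel":[-166,-100,-86],"spin":0,"gripper":-1},{"travel":[-173,-100,-89],"spin":0,"gripper":-1},{"travel":[-173,-100,-89],"spin":0,"gripper":-1}]'
python3 - <<'E'
from h import *
d=eyes.snapshot("side");cv2.imwrite("pics/s4.png",cv2.resize(d["pixels"][80:260,240:440],None,fx=3,fy=3,interpolation=cv2.INTER_CUBIC))
E
```

```text
t: 10.33
eef_pos: [630.1, 101.5, 115.4]
eef_rot: [-90.0, -0.0, -180.0]
wrist_force: [-0.0, 0.0, -0.6]
grip_width: 23.7
```

View pics/s4.png

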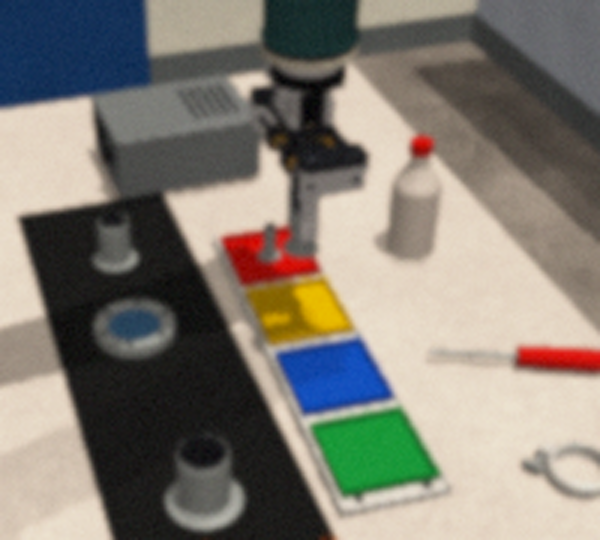

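M is held upright (crop 303,250) above yellow. Lower it.

```bash
python3 -m pendant '[{"travel":[0,12,0],"spin":0,"gripper":-1},{"travel":[0,34,0],"spin":0,"gripper":-1},{"travel":[0,56,0],"spin":0,"gripper":-1},{"travel":[0,72,0],"spin":0,"gripper":-1},{"travel":[0,80,0],"spin":0,"gripper":-1},{"travel":[0,83,0],"spin":0,"gripper":-1},{"travel":[0,85,0],"spin":0,"gripper":-1},{"travel":[0,86,0],"spin":0,"gripper":-1},{"travel":[0,86,0],"spin":0,"gripper":-1}]' && python3 -m pendant '[{"travel":[0,1,0],"spin":0,"gripper":-1},{"travel":[0,1,0],"spin":0,"gripper":-1},{"travel":[0,1,0],"spin":0,"gripper":-1}]'
```

```text
t: 11.13
eef_pos: [629.8, 100.6, 30.2]
eef_rot: [-90.0, 0.1, 180.0]
wrist_force: [0.1, 0.3, -0.4]
grip_width: 23.5
t: 11.38
eef_pos: [629.9, 100.7, 29.1]
eef_rot: [-90.0, 0.1, 180.0]
wrist_force: [-0.3, -0.1, 4.0]
grip_width: 23.3
```

```bash
python3 -m pendant '[{"travel":[0,0,0],"spin":0,"gripper":-0.4},{"travel":[0,0,0],"spin":0,"gripper":-0.2},{"travel":[0,0,0],"spin":0,"gripper":0},{"travel":[0,0,0],"spin":0,"gripper":0},{"travel":[0,0,0],"spin":0,"gripper":0},{"travel":[0,-8,0],"spin":0,"gripper":0},{"travel":[0,-30,0],"spin":0,"gripper":0},{"travel":[0,-60,0],"spin":0,"gripper":0},{"travel":[0,-85,0],"spin":0,"gripper":0},{"travel":[0,-97,0],"spin":0,"gripper":0},{"travel":[0,-97,0],"spin":0,"gripper":0}]' && python3 -m pendant '[{"travel":[10,0,-11],"spin":0,"gripper":0.5},{"travel":[34,0,-36],"spin":0,"gripper":0.5},{"travel":[59,0,-63],"spin":0,"gripper":0.5},{"travel":[84,0,-90],"spin":0,"gripper":0.5},{"travel":[109,0,-116],"spin":0,"gripper":0.5},{"travel":[134,0,-143],"spin":0,"gripper":0.5},{"travel":[154,0,-165],"spin":0,"gripper":0.5},{"travel":[168,0,-180],"spin":0,"gripper":0.5},{"travel":[174,0,-186],"spin":0,"gripper":0.5},{"travel":[175,0,-187],"spin":0,"gripper":0.5},{"travel":[175,0,-187],"spin":0,"gripper":0.5}]'
python3 - <<'E'
from h import *
for n in("side","top"):
  d=eyes.snapshot(n);cv2.imwrite(f"pics/{n}5.png",d["pixels"])
s=cv2.imread("pics/side5.png")[110:280,240:400];t=cv2.imread("pics/top5.png")[135:255,185:445]
f=lambda a,k:cv2.resize(a,None,fx=k,fy=k,interpolation=cv2.INTER_CUBIC)
cv2.imwrite("pics/s5c.png",f(s,3));cv2.imwrite("pics/t5c.png",f(t,3))
E
```

```text
t: 12.3
eef_pos: [631.0, 101.0, 128.9]
eef_rot: [-90.0, 0.3, 180.0]
wrist_force: [-0.2, 0.2, -0.7]
grip_width: 47.0
t: 13.22
eef_pos: [454.4, 287.3, 124.9]
eef_rot: [-90.0, -0.0, -180.0]
wrist_force: [-0.1, 0.2, -0.2]
grip_width: 70.9
```

View pics/s5c.png

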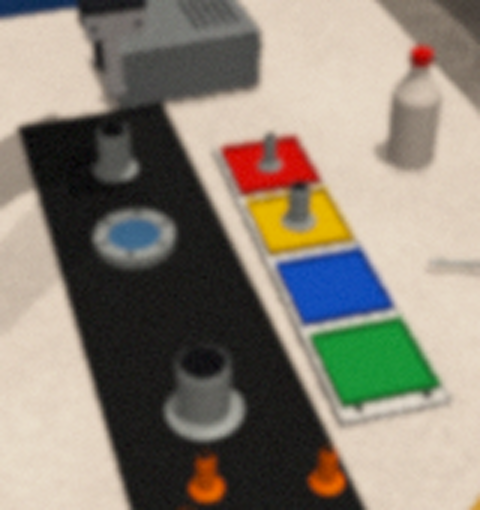

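View pics/t5c.png

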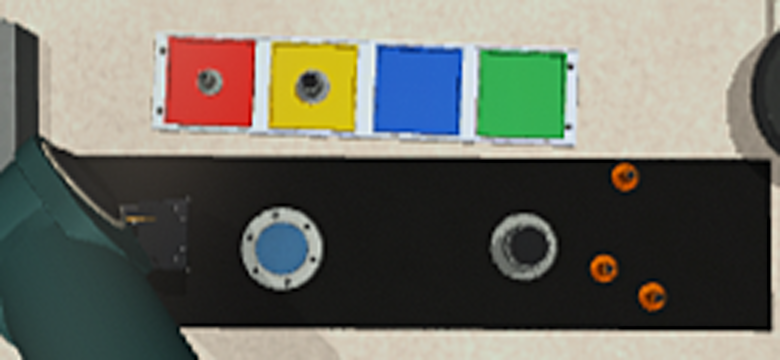

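M is in yellow, S in red, and L is untouched at side crop (115,150). Go down onto L.

```bash
python3 -m pendant '[{"travel":[0,12,0],"spin":0,"gripper":0.5},{"travel":[0,36,0],"spin":0,"gripper":0.5},{"travel":[0,62,0],"spin":0,"gripper":0.5},{"travel":[0,85,0],"spin":0,"gripper":0.5},{"travel":[0,100,0],"spin":0,"gripper":0.5},{"travel":[0,107,0],"spin":0,"gripper":0.5},{"travel":[0,107,0],"spin":0,"gripper":0.5},{"travel":[0,107,0],"spin":0,"gripper":0.5}]' && python3 -m pendant '[{"travel":[0,0,0],"spin":0,"gripper":0.2},{"travel":[0,0,0],"spin":0,"gripper":0},{"travel":[0,0,0],"spin":0,"gripper":-0.2},{"travel":[0,0,0],"spin":0,"gripper":-0.5},{"travel":[0,0,0],"spin":0,"gripper":-1},{"travel":[0,0,0],"spin":0,"gripper":-1},{"travel":[0,0,0],"spin":0,"gripper":-1},{"travel":[0,0,0],"spin":0,"gripper":-1}]' 30
```

```text
t: 13.98
eef_pos: [454.8, 287.4, 18.5]
eef_rot: [-90.0, -0.0, 180.0]
wrist_force: [-0.2, 0.4, -0.1]
grip_width: 70.1
t: 14.65
eef_pos: [454.7, 287.7, 18.7]
eef_rot: [-90.0, 0.0, 180.0]
wrist_force: [-1.5, -1.7, 6.6]
grip_width: 37.3
```

```bash
python3 -m pendant '[{"travel":[0,-8,0],"spin":0,"gripper":-1},{"travel":[0,-30,0],"spin":0,"gripper":-1},{"travel":[0,-60,0],"spin":0,"gripper":-1},{"travel":[0,-88,0],"spin":0,"gripper":-1},{"travel":[0,-98,0],"spin":0,"gripper":-1},{"travel":[0,-100,0],"spin":0,"gripper":-1}]' && python3 -m pendant '[{"travel":[-6,0,11],"spin":0,"gripper":-1},{"travel":[-20,0,36],"spin":0,"gripper":-1},{"travel":[-37,0,67],"spin":0,"gripper":-1},{"travel":[-55,0,99],"spin":0,"gripper":-1},{"travel":[-74,0,131],"spin":0,"gripper":-1},{"travel":[-92,0,164],"spin":0,"gripper":-1},{"travel":[-110,0,197],"spin":0,"gripper":-1},{"travel":[-129,0,230],"spin":0,"gripper":-1},{"travel":[-146,0,261],"spin":0,"gripper":-1},{"travel":[-160,0,286],"spin":0,"gripper":-1},{"travel":[-169,0,302],"spin":0,"gripper":-1},{"travel":[-172,0,307],"spin":0,"gripper":-1}]' && python3 -m pendant '[{"travel":[0,0,0],"spin":0,"gripper":-1}]'
python3 - <<'E'
from h import *
d=eyes.snapshot("side");cv2.imwrite("pics/s6.png",cv2.resize(d["pixels"][80:280,240:440],None,fx=3,fy=3,interpolation=cv2.INTER_CUBIC))
E
```

```text
t: 15.15
eef_pos: [455.4, 288.3, 120.7]
eef_rot: [-90.1, 0.2, 180.0]
wrist_force: [0.2, 0.7, -2.1]
grip_width: 37.3
t: 16.15
eef_pos: [626.6, -23.2, 116.5]
eef_rot: [-89.9, -0.1, 179.8]
wrist_force: [-0.1, -0.9, -2.0]
grip_width: 37.8
t: 16.23
eef_pos: [626.1, -20.8, 116.8]
eef_rot: [-90.0, -0.1, 179.9]
wrist_force: [-0.4, 0.9, -1.8]
grip_width: 37.6
```

View pics/s6.png

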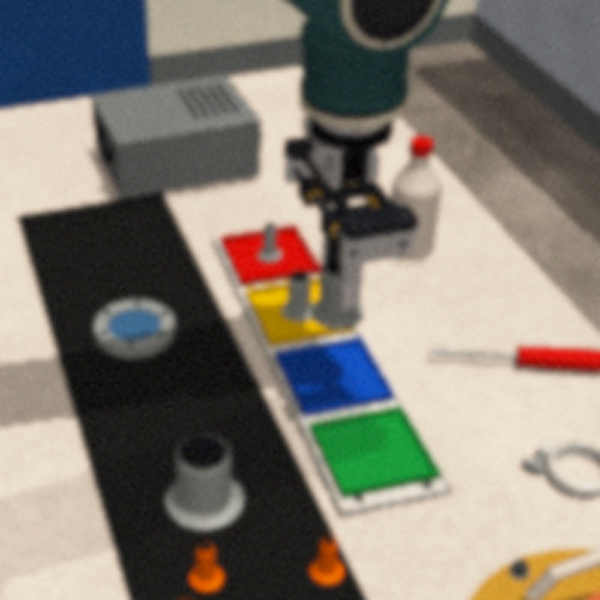

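L is held upright above blue. Lower it.

```bash
python3 -m pendant '[{"travel":[0,12,0],"spin":0,"gripper":-1},{"travel":[0,34,0],"spin":0,"gripper":-1},{"travel":[0,56,0],"spin":0,"gripper":-1},{"travel":[0,72,0],"spin":0,"gripper":-1},{"travel":[0,80,0],"spin":0,"gripper":-1},{"travel":[0,83,0],"spin":0,"gripper":-1},{"travel":[0,85,0],"spin":0,"gripper":-1},{"travel":[0,86,0],"spin":0,"gripper":-1},{"travel":[0,86,0],"spin":0,"gripper":-1}]' && python3 -m pendant '[{"travel":[0,1,0],"spin":0,"gripper":-1},{"travel":[0,1,0],"spin":0,"gripper":-1},{"travel":[0,1,0],"spin":0,"gripper":-1}]'
```

```text
t: 17.03
eef_pos: [626.9, -19.1, 33.1]
eef_rot: [-90.0, 0.1, -180.0]
wrist_force: [-0.7, 1.1, -1.1]
grip_width: 37.5
t: 17.28
eef_pos: [626.7, -19.4, 31.8]
eef_rot: [-90.0, 0.0, 180.0]
wrist_force: [0.2, 0.7, -0.9]
grip_width: 37.8
```

```bash
python3 -m pendant '[{"travel":[0,0.5,0],"spin":0,"gripper":-1},{"travel":[0,0.5,0],"spin":0,"gripper":-1},{"travel":[0,0.5,0],"spin":0,"gripper":-1}]'
```

```text
t: 17.53
eef_pos: [626.7, -19.4, 31.8]
eef_rot: [-90.0, 0.0, 180.0]
wrist_force: [-4.6, 0.1, 8.5]
grip_width: 37.6
```

```bash
python3 -m pendant '[{"travel":[0,0,0],"spin":0,"gripper":-0.1},{"travel":[0,0,0],"spin":0,"gripper":0.1},{"travel":[0,0,0],"spin":0,"gripper":0.3},{"travel":[0,0,0],"spin":0,"gripper":0.3},{"travel":[0,0,0],"spin":0,"gripper":0.3},{"travel":[0,-8,0],"spin":0,"gripper":0.3},{"travel":[0,-30,0],"spin":0,"gripper":0.3},{"travel":[0,-60,0],"spin":0,"gripper":0.3},{"travel":[0,-85,0],"spin":0,"gripper":0.3},{"travel":[0,-95,0],"spin":0,"gripper":0.3},{"travel":[0,-95,0],"spin":0,"gripper":0.3}]' && python3 -m pendant '[{"travel":[10,0,7],"spin":0,"gripper":0.7},{"travel":[34,0,23],"spin":0,"gripper":0.7},{"travel":[64,0,44],"spin":0,"gripper":0.7},{"travel":[95,0,65],"spin":0,"gripper":0.7},{"travel":[125,0,86],"spin":0,"gripper":0.7},{"travel":[152,0,104],"spin":0,"gripper":0.7},{"travel":[171,0,117],"spin":0,"gripper":0.7},{"travel":[179,0,122],"spin":0,"gripper":0.7},{"travel":[180,0,123],"spin":0,"gripper":0.7},{"travel":[180,0,123],"spin":0,"gripper":0.7}]'
python3 - <<'E'
from h import *
for n in("side","top"):
  d=eyes.snapshot(n);cv2.imwrite(f"pics/{n}7.png",d["pixels"])
s=cv2.imread("pics/side7.png")[130:300,240:400];t=cv2.imread("pics/top7.png")[135:255,185:445]
f=lambda a,k:cv2.resize(a,None,fx=k,fy=k,interpolation=cv2.INTER_CUBIC)
cv2.imwrite("pics/s7c.png",f(s,3));cv2.imwrite("pics/t7c.png",f(t,3))
E
```

```text
t: 18.45
eef_pos: [627.9, -19.3, 129.0]
eef_rot: [-90.0, 0.2, 180.0]
wrist_force: [0.3, 0.0, 0.1]
grip_width: 61.1
t: 19.28
eef_pos: [446.8, -142.1, 125.8]
eef_rot: [-90.0, -0.0, 180.0]
wrist_force: [0.2, 0.4, -0.1]
grip_width: 79.7
```

View pics/s7c.png

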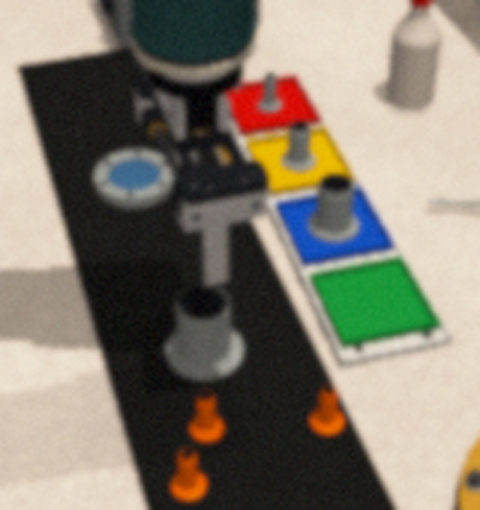

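View pics/t7c.png

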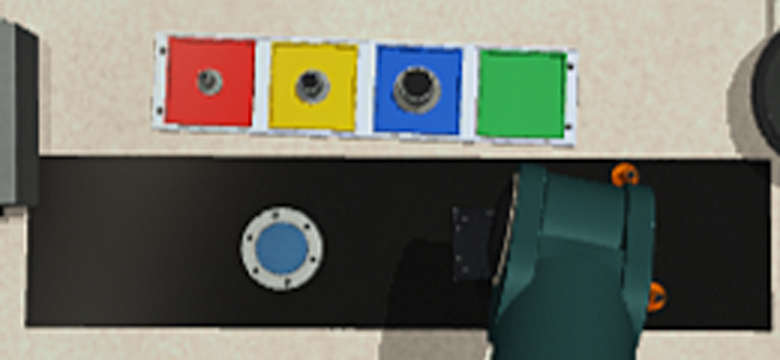

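S, M and L stand in red, yellow and blue. The near finger is by the XL nozzle (side crop 205,320). Go down onto XL.

```bash
python3 -m pendant '[{"travel":[0,12,0],"spin":0,"gripper":0.7},{"travel":[0,36,0],"spin":0,"gripper":0.7},{"travel":[0,62,0],"spin":0,"gripper":0.7},{"travel":[0,85,0],"spin":0,"gripper":0.7},{"travel":[0,100,0],"spin":0,"gripper":0.7},{"travel":[0,106,0],"spin":0,"gripper":0.7},{"travel":[0,106,0],"spin":0,"gripper":0.7},{"travel":[0,106,0],"spin":0,"gripper":0.7}]' && python3 -m pendant '[{"travel":[0,0,0],"spin":0,"gripper":0.4},{"travel":[0,0,0],"spin":0,"gripper":0.2},{"travel":[0,0,0],"spin":0,"gripper":0},{"travel":[0,0,0],"spin":0,"gripper":-0.5},{"travel":[0,0,0],"spin":0,"gripper":-1},{"travel":[0,0,0],"spin":0,"gripper":-1},{"travel":[0,0,0],"spin":0,"gripper":-1},{"travel":[0,0,0],"spin":0,"gripper":-1}]' 40
```

```text
t: 20.05
eef_pos: [447.1, -141.8, 20.2]
eef_rot: [-90.0, 0.0, -180.0]
wrist_force: [-0.3, 0.1, -0.1]
grip_width: 79.6
t: 20.72
eef_pos: [446.7, -142.5, 20.3]
eef_rot: [-90.0, 0.0, 180.0]
wrist_force: [-1.0, -1.5, 7.9]
grip_width: 49.4
```

```bash
python3 -m pendant '[{"travel":[0,-6,0],"spin":0,"gripper":-1},{"travel":[0,-25,0],"spin":0,"gripper":-1},{"travel":[0,-50,0],"spin":0,"gripper":-1},{"travel":[0,-72,0],"spin":0,"gripper":-1},{"travel":[0,-80,0],"spin":0,"gripper":-1},{"travel":[-10,-80,0],"spin":0,"gripper":-1},{"travel":[-34,-80,-1],"spin":0,"gripper":-1},{"travel":[-64,-80,-1],"spin":0,"gripper":-1},{"travel":[-95,-80,-2],"spin":0,"gripper":-1},{"travel":[-125,-80,-2],"spin":0,"gripper":-1},{"travel":[-150,-80,-3],"spin":0,"gripper":-1},{"travel":[-167,-80,-3],"spin":0,"gripper":-1}]' && python3 -m pendant '[{"travel":[-6,0,0],"spin":0,"gripper":-1},{"travel":[-8,0,0],"spin":0,"gripper":-1},{"travel":[-8,0,0],"spin":0,"gripper":-1},{"travel":[-8,0,0],"spin":0,"gripper":-1}]'
python3 - <<'E'
from h import *
d=eyes.snapshot("side");cv2.imwrite("pics/s8.png",cv2.resize(d["pixels"][110:310,260:460],None,fx=3,fy=3,interpolation=cv2.INTER_CUBIC))
E
```

```text
t: 21.72
eef_pos: [615.5, -138.5, 97.8]
eef_rot: [-90.0, -0.1, -180.0]
wrist_force: [-0.4, -0.2, -3.1]
grip_width: 49.7
t: 22.05
eef_pos: [620.4, -139.5, 99.4]
eef_rot: [-90.0, -0.1, 180.0]
wrist_force: [-1.1, -0.1, -2.4]
grip_width: 49.6
```

View pics/s8.png

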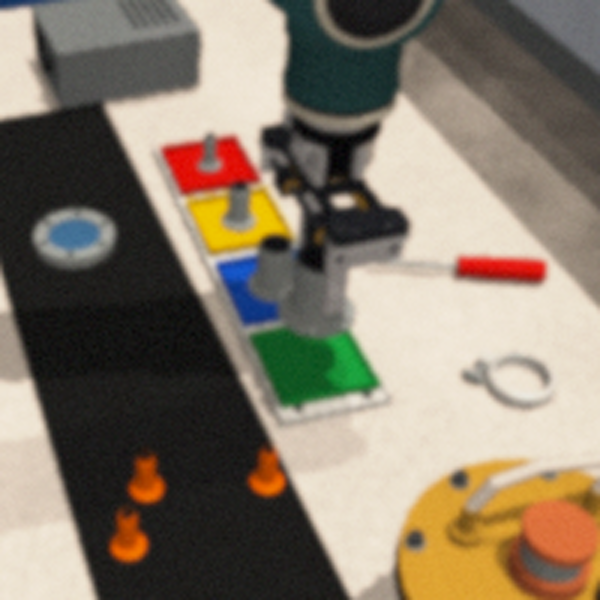

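XL is held upright above green. Lower it.

```bash
python3 -m pendant '[{"travel":[0,10,0],"spin":0,"gripper":-1},{"travel":[0,26,0],"spin":0,"gripper":-1},{"travel":[0,42,0],"spin":0,"gripper":-1},{"travel":[0,54,0],"spin":0,"gripper":-1},{"travel":[0,60,0],"spin":0,"gripper":-1},{"travel":[0,63,0],"spin":0,"gripper":-1},{"travel":[0,65,0],"spin":0,"gripper":-1},{"travel":[0,66,0],"spin":0,"gripper":-1},{"travel":[0,66,0],"spin":0,"gripper":-1}]' && python3 -m pendant '[{"travel":[0,0.5,0],"spin":0,"gripper":-1},{"travel":[0,0.5,0],"spin":0,"gripper":-1},{"travel":[0,0.5,0],"spin":0,"gripper":-1}]'
```

```text
t: 22.85
eef_pos: [621.7, -139.4, 34.3]
eef_rot: [-90.0, 0.0, 180.0]
wrist_force: [0.2, -0.2, -3.3]
grip_width: 49.5
t: 23.1
eef_pos: [621.6, -139.4, 33.8]
eef_rot: [-90.0, 0.0, 180.0]
wrist_force: [1.6, 0.7, -3.2]
grip_width: 49.7
```

```bash
python3 -m pendant '[{"travel":[0,0.5,0],"spin":0,"gripper":-1},{"travel":[0,0.5,0],"spin":0,"gripper":-1},{"travel":[0,0.5,0],"spin":0,"gripper":-1}]'; python3 -m pendant '[{"travel":[0,0.5,0],"spin":0,"gripper":-1},{"travel":[0,0.5,0],"spin":0,"gripper":-1},{"travel":[0,0.5,0],"spin":0,"gripper":-1}]'
```

```text
t: 23.35
eef_pos: [621.6, -139.4, 33.4]
eef_rot: [-90.0, 0.0, 180.0]
wrist_force: [-2.2, 0.4, 5.3]
grip_width: 49.5
t: 23.6
eef_pos: [621.6, -139.4, 33.3]
eef_rot: [-90.0, 0.0, 180.0]
wrist_force: [-6.0, 1.4, 14.1]
grip_width: 49.6
```

Seated (14 N, light). Release, go straight up, then pull back out of the top camera's view of the trays.

```bash
python3 -m pendant '[{"travel":[0,0,0],"spin":0,"gripper":0.15},{"travel":[0,0,0],"spin":0,"gripper":0.3},{"travel":[0,0,0],"spin":0,"gripper":0.5},{"travel":[0,0,0],"spin":0,"gripper":0.5},{"travel":[0,0,0],"spin":0,"gripper":0.5},{"travel":[0,-8,0],"spin":0,"gripper":0.5},{"travel":[0,-30,0],"spin":0,"gripper":0.5},{"travel":[0,-60,0],"spin":0,"gripper":0.5},{"travel":[0,-90,0],"spin":0,"gripper":0.5},{"travel":[0,-120,0],"spin":0,"gripper":0.5},{"travel":[0,-145,0],"spin":0,"gripper":0.5},{"travel":[0,-150,0],"spin":0,"gripper":0.5}]' && python3 -m pendant '[{"travel":[10,0,0],"spin":0,"gripper":0.5},{"travel":[40,0,0],"spin":0,"gripper":0.5},{"travel":[75,0,0],"spin":0,"gripper":0.5},{"travel":[110,0,0],"spin":0,"gripper":0.5},{"travel":[145,0,0],"spin":0,"gripper":0.5},{"travel":[175,0,0],"spin":0,"gripper":0.5},{"travel":[195,0,0],"spin":0,"gripper":0.5},{"travel":[200,0,0],"spin":0,"gripper":0.5},{"travel":[200,0,0],"spin":0,"gripper":0.5}]'
python3 - <<'E'
from h import *
D={n:eyes.snapshot(n) for n in("side","top")}
for n in D: cv2.imwrite(f"pics/{n}9.png",D[n]["pixels"])
f=lambda a,k:cv2.resize(a,None,fx=k,fy=k,interpolation=cv2.INTER_CUBIC)
cv2.imwrite("pics/s9c.png",f(D["side"]["pixels"][130:290,250:410],3));cv2.imwrite("pics/t9c.png",f(D["top"]["pixels"][140:190,230:390],5))
T=D["top"];h=cv2.cvtColor(T["pixels"],cv2.COLOR_BGR2HSV)
for n,c,r,tr in (("s",(634.6,220),15,0),("m",(630.2,101),20,0),("l",(626.6,-19.5),27.5,0),("xl",(622,-139),37.5,0)):
    # flange outline: low-saturation pixels inside the tray
    M=np.array(T["cam_to_world"]);p=np.linalg.inv(M)@[*c,16,1];u=T["cx"]+T["fx"]*p[0]/-p[2];v=T["cy"]-T["fy"]*p[1]/-p[2]
    w=13;x,y=int(round(u))-w,int(round(v))-w
    m=(h[y:y+2*w+1,x:x+2*w+1,1]<110).astype(np.uint8)
    cs=[q for q in cv2.findContours(m,cv2.RETR_EXTERNAL,cv2.CHAIN_APPROX_NONE)[0] if len(q)>8]
    q=min(cs,key=lambda q:np.hypot(*(q.reshape(-1,2).mean(0)-w)))
    P=plane(T,cv2.convexHull(q).reshape(-1,2)+[x,y],16)[:,:2]
    s=least_squares(lambda k:np.hypot(P[:,0]-k[0],P[:,1]-k[1])-r+1,P.mean(0),loss="soft_l1",f_scale=1.5)
    print(n,s.x.round(1),"off",(s.x-c).round(1),np.ptp(P,axis=0).round(1))
E
```

```text
t: 24.6
eef_pos: [623.2, -139.6, 187.7]
eef_rot: [-89.9, 0.3, 180.0]
wrist_force: [0.4, 0.6, 0.9]
grip_width: 70.5
t: 25.35
eef_pos: [420.7, -139.5, 182.9]
eef_rot: [-90.0, 0.0, 179.9]
wrist_force: [1.4, -0.7, 0.0]
grip_width: 70.6
s [633.9 220.3] off [-0.7  0.3] [27.8 24.4]
m [629.3 101.8] off [-0.9  0.8] [38.2 34.7]
l [626.4 -17.9] off [-0.2  1.6] [52.1 51.9]
xl [ 622.2 -137.8] off [0.2 1.2] [69.6 72.5]
```

View pics/s9c.png

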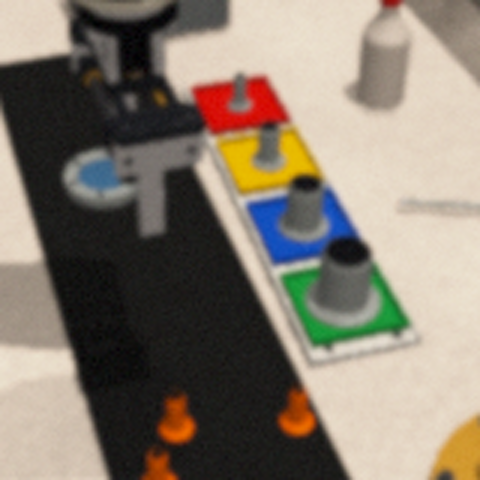

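View pics/t9c.png

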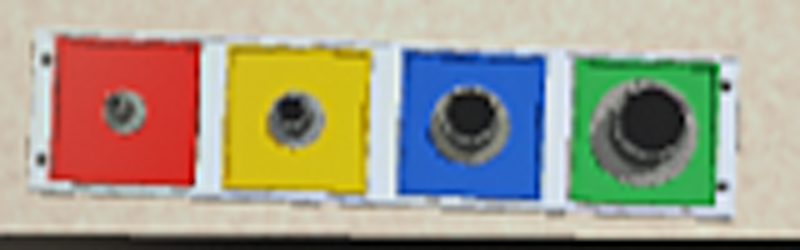

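All four stand upright, within about 2 mm of the tray middles, in falling size away from the chamber. The arm is clear, so I'm handing in.

```bash
python3 -c "
from rig import job_done;print(job_done())"
```

```text
the job is handed in; nothing more can be done
None
```

The four adaptors are laid out and the job is handed in, at about 25 s of the 102 s allowed. XL is in green (nearest the chamber), L in blue, M in yellow and S in red (farthest). Each was lowered in 0.5–1 mm steps onto the tray floor until light contact (at most about 14 N), then released.

**Last checks:** The final top view put every flange within about 2 mm of its tray's measured middle, and both views showed all four upright and clear of the gripper. I did not re-measure the viewport at the end. In the last top pictures it lay where it started, and no move passed low over it.

**Disagreements:**
- My first flange fit picked the wrong contour; I redid it on a crop before moving.
- The bore and flange centres differed by 2–4 mm, so I aimed between them.
- Tray heights triangulated to 13–16 mm against the stated 13 mm, which the contact heights supported.

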